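# Feel along a curved moulding

## Task

Check the curved pale moulding on the dark door panel by touch: put the closed fingertips on its red button and run them lightly along the top of the moulding, round both bends, to the black button, without lifting off on the way. Finish with the fingertips still resting lightly on the black button (the program ends while touching it). Do not press hard, and leave the tape, the sanding block and the chisel where they lie.

Things in the scene. Friction and masses are not known exactly. Their poses are not given: they have to be found in the camera images.
- panel: Dark walnut door panel with two small brass hinges on its -y edge, 300 x 300 x 18 mm, flat on four soft rubber pucks 20 mm high. Origin: on the table under its centre; upper face 38 mm above that, z up. It cannot shift or tilt but sinks straight down when pressed: nothing below about 3 N, then about 1 mm per further 2.5 N, with a dead stop at 8 mm (about 23 N).
- strip: Pale S-shaped moulding on the panel, 14 mm wide, 6 mm high, flat top 44 mm above the panel's origin. Origin and axes: the panel's. Centre line y = 35*sin(pi*x/105) mm, x from -105 to 105. Round 22 mm buttons, level with its top, close the ends: red at x = -105, black at x = 105. The touch is taken midway between the fingertips: keep the gripper shut and upright.
- tape: Loose yellow roll of tape lying flat on the panel, 56 mm across, 24 mm high, 60 g, in one hollow of the S. Origin: centre of its underside. To be left alone.
- block: Loose cork sanding block, 50 x 32 x 22 mm, 50 g, on the panel, in the other hollow of the S. Origin: centre of its underside. To be left alone.
- chisel: Loose chisel lying flat near the panel's +y edge, blue handle to its -x, steel blade to its +x, 178 mm long, 22 mm wide, 20 mm high, 110 g. Origin: underside, where the handle ends. To be left alone.
- path_0 (a point): On top of the strip: the centre of the red button, where the stroke starts; points 0 to 8 are evenly spaced, about 32 mm apart along the curve. Axes as the panel's.
- path_1 (a point): On top of the strip: point 1 of 8 along the centre line; points 0 to 8 are evenly spaced, about 32 mm apart along the curve. Axes as the panel's.
- path_2 (a point): On top of the strip: point 2 of 8 along the centre line; points 0 to 8 are evenly spaced, about 32 mm apart along the curve. Axes as the panel's.
- path_3 (a point): On top of the strip: point 3 of 8 along the centre line; points 0 to 8 are evenly spaced, about 32 mm apart along the curve. Axes as the panel's.
- path_4 (a point): On top of the strip: point 4 of 8 along the centre line; points 0 to 8 are evenly spaced, about 32 mm apart along the curve. Axes as the panel's.
- path_5 (a point): On top of the strip: point 5 of 8 along the centre line; points 0 to 8 are evenly spaced, about 32 mm apart along the curve. Axes as the panel's.
- path_6 (a point): On top of the strip: point 6 of 8 along the centre line; points 0 to 8 are evenly spaced, about 32 mm apart along the curve. Axes as the panel's.
- path_7 (a point): On top of the strip: point 7 of 8 along the centre line; points 0 to 8 are evenly spaced, about 32 mm apart along the curve. Axes as the panel's.
- path_8 (a point): On top of the strip: the centre of the black button, where the stroke ends; points 0 to 8 are evenly spaced, about 32 mm apart along the curve. Axes as the panel's.

How it is judged:
On the way, in this order (a step that is already met when the one before it is completed fails the run):
1. the fingertips touch the strip at the centre of the red button, where the stroke starts (within 12 mm) (horizontal distance between the grasp point and path_0 below 0.012 m and contact force between the fingers and strip above 0.3 N).
2. the fingertips touch the strip at point 1 of 8 along the centre line (within 12 mm) (horizontal distance between the grasp point and path_1 below 0.012 m and contact force between the fingers and strip above 0.3 N).
3. the fingertips touch the strip at point 2 of 8 along the centre line (within 12 mm) (horizontal distance between the grasp point and path_2 below 0.012 m and contact force between the fingers and strip above 0.3 N).
4. the fingertips touch the strip at point 3 of 8 along the centre line (within 12 mm) (horizontal distance between the grasp point and path_3 below 0.012 m and contact force between the fingers and strip above 0.3 N).
5. the fingertips touch the strip at point 4 of 8 along the centre line (within 12 mm) (horizontal distance between the grasp point and path_4 below 0.012 m and contact force between the fingers and strip above 0.3 N).
6. the fingertips touch the strip at point 5 of 8 along the centre line (within 12 mm) (horizontal distance between the grasp point and path_5 below 0.012 m and contact force between the fingers and strip above 0.3 N).
7. the fingertips touch the strip at point 6 of 8 along the centre line (within 12 mm) (horizontal distance between the grasp point and path_6 below 0.012 m and contact force between the fingers and strip above 0.3 N).
8. the fingertips touch the strip at point 7 of 8 along the centre line (within 12 mm) (horizontal distance between the grasp point and path_7 below 0.012 m and contact force between the fingers and strip above 0.3 N).
9. the fingertips touch the strip at the centre of the black button, where the stroke ends (within 12 mm) (horizontal distance between the grasp point and path_8 below 0.012 m and contact force between the fingers and strip above 0.3 N).
At the end, for the whole second after the job is handed in: The fingertips rest on the black button, the point midway between them within 14 mm of its centre, with a force above 0.3 N and below 18 N; the tape, the block and the chisel lie within 20 mm of where they started (horizontal distance between the grasp point and path_8 below 0.014 m and contact force between the fingers and strip above 0.3 N and contact force between the fingers and panel below 18 N and distance of each of tape, block, chisel from where it was at the start of the episode below 0.02 m); the arm keeps its last pose, push and grip.
It fails at once if the panel or the strip is pressed with more than 20 N (contact force between the arm and panel above 20 N).
It fails at once if the panel or the strip is pressed with more than 20 N by the fingers (contact force between the fingers and panel above 20 N).
It fails at once if the fingertips are lifted well off (hover about 20 to 55 mm above the strip) over its middle part, between the two buttons ((horizontal distance between the grasp point and path_1 below 0.01 m and z of the grasp point in the frame of path_1 between 0.04 and 0.075 m) or (horizontal distance between the grasp point and path_2 below 0.01 m and z of the grasp point in the frame of path_2 between 0.04 and 0.075 m) or (horizontal distance between the grasp point and path_3 below 0.01 m and z of the grasp point in the frame of path_3 between 0.04 and 0.075 m) or (horizontal distance between the grasp point and path_4 below 0.01 m and z of the grasp point in the frame of path_4 between 0.04 and 0.075 m) or (horizontal distance between the grasp point and path_5 below 0.01 m and z of the grasp point in the frame of path_5 between 0.04 and 0.075 m) or (horizontal distance between the grasp point and path_6 below 0.01 m and z of the grasp point in the frame of path_6 between 0.04 and 0.075 m) or (horizontal distance between the grasp point and path_7 below 0.01 m and z of the grasp point in the frame of path_7 between 0.04 and 0.075 m)).
It fails at once if the tape, the block or the chisel is shifted or lifted by more than 20 mm (distance of any of tape, block, chisel from where it was at the start of the episode above 0.02 m).
It also fails if it takes over 43 s, if anything falls off the work surface, if the arm or the gripper's body presses on something with over 40 N, if the wrist force passes 120 N, or if a joint passes its speed limit or range.

## Robot

A 6-joint arm with a two-finger parallel gripper is mounted at the origin on the work surface. World frame = base frame: x ahead of the robot, y to its left, z up, the work surface at z = 0. Lengths are in m, angles in rad, forces in N, time in s.
With the tool pointing down it reaches from about 0.35 to 0.775 m from the base axis. Payload 5.5 kg.
Tool frame: the origin (TCP) lies between the finger pads; the fingertips stand 8 mm ahead of it and the grasp point (between the pads) lies 11 mm behind it; z points along the fingers, y is the line along which they close (so a half turn about z gives the same grasp; the last joint's range is limited). The gripper opens to 85 mm and grips with 20 to 120 N. Pads are 22 mm wide; open, the fingers measure 114 mm over their backs; the gripper's body (76 mm by 85 mm) begins 54 mm behind the grasp point. The pads swing forward as they close: fully open they stand 13 mm farther back than shut.
Start: joints at [1.108, 0.313, 0.046, 1.304, 0, 1.431], TCP at [0.182, 0.545, 0.239] pointing down, gripper open.
Joint ranges: [-2.76, 2.76], [-0.86, 1.69], [-1.03, 1.26], [-2.2, 2.34], [-1.47, 1.5], [-3.14, 3.14]. Speed limits (rad/s): [2.57, 2.57, 3.14, 3.14, 3.14, 3.14].

## Interface

Orientations are given as a unit quaternion [w, x, y, z].
In Python, from workcell import status, vision, job gives the robot as it stands. The module is installed in compiled form; this text tells all that it offers.
- The arm moves only by the tool apply_moves, never from a script. Its argument "moves" is one flat list of numbers, 6 for each row, row after row: the shift along the world's x, y, z in units of 25 mm (1.0 is 25 mm), then the turn, a rotation vector about the world's x, y, z in rad. In form: [x, y, z, rx, ry, rz, x, y, z, rx, ry, rz, ...]. A call has 1 to 20 rows; each row is the pose to reach, as a shift and turn from the pose commanded when the call began; what a row does not reach only later rows make up. A row lasts 1/12 s, in which the tool goes at most 41.7 mm and 7.16 degrees, less where a joint would pass 70% of its speed; a pose out of reach is approached as far as the arm can. A call with a gripper value outside its range is refused whole. "claw" is the opening in per cent of the stroke, from 0 (shut) to 100 (fully open), set as the call begins (left out, the last holds). The fingers move at their own pace and stop on an object; "newtons" is the grip in N (left out, the last holds). Time passes only in rows, so rows that repeat a pose let the fingers close. It gives the time, the measured TCP pose, the force, the opening and the grip force at its end, in the units of the state.
- status.get_state(): the state, without advancing time (a new reading comes with each control period).
- vision.read_camera(name): name is "side" or "top"; returns a dict with "image" (420x560x3 uint8, blue, green, red), "camera_matrix" (3x3 intrinsics, pixels), "camera_from_world" (4x4, takes a point from world to camera coordinates). Camera axes: x right, y down, z forward; pixel columns grow to the right and rows downward; lengths in m; the calibration is good to about 2 mm. A picture is of the moment at which its call begins. There is no depth.
- job.hand_in(): hands the job in; it is judged then, once.
The state is a dict: "clock": time; "joint_pos": joint angles; "qvel": joint speeds; "tau": joint torques, N m; "tcp_pos": TCP position; "orientation": TCP orientation; "wrist_force": force on the tool from outside, world axes, zero at the start; "ft_torque": the same for the moment, N m; "finger_gap": finger opening in m; "grip_force": force on a finger pad.
Only numpy, scipy, OpenCV 4.12 (cv2) and the standard library are available. Lean on these libraries where they do the work, as an engineer would, in place of code of your own. Each camera call takes 0.05 s, during which the arm holds its last target. There are 200 camera calls.

## Working session

There is one attempt and no reset: what is moved stays moved. The work goes in short steps, Python scripts to look and compute and a tool call to move; the robot and the scene stay as the last step left them, time stands still between calls to the robot, and variables do not carry over. Pictures are saved under pics/ and viewed, at most 10 in all, crops included, and the job is handed in when it is done.

Besides the shell and the picture viewer there is one more tool, called after "Emit:" as name(argument=value, ...) on one line, values as JSON. apply_moves: Moves the arm, as the interface text tells. Its arguments: {"type":"object","properties":{"moves":{"type":"array","items":{"type":"number"}},"claw":{"type":"number"},"newtons":{"type":"number"}},"required":["moves"]}

```bash
mkdir -p pics
python3 - <<'E'
from workcell import status, vision
import cv2,json,numpy as np
for n in("top","side"):
    d=vision.read_camera(n);cv2.imwrite(f"pics/{n}0.png",d["image"])
    np.savez(f"{n}0.npz",**d); print(d["camera_matrix"],d["camera_from_world"])
print(status.get_state())
E
```

```text
[[446.78678963   0.         277.42371137]
 [  0.         446.78678963 207.73382314]
 [  0.           0.           1.        ]] [[-0.01205991 -0.99899376 -0.04319762  0.06372104]
 [-0.98547599  0.01919265 -0.16872672  0.53944814]
 [ 0.16938602  0.04053539 -0.98471583  0.79491337]
 [ 0.          0.          0.          1.        ]]
[[439.71736458   0.         272.77706261]
 [  0.         439.71736458 209.69470647]
 [  0.           0.           1.        ]] [[ 0.88461247 -0.46632325  0.00184699 -0.47628144]
 [-0.33980045 -0.64730189 -0.68230192  0.23837528]
 [ 0.31936881  0.60294518 -0.73106818  0.61804187]
 [ 0.          0.          0.          1.        ]]
{'clock': 0.1, 'joint_pos': array([1.10841499e+00, 3.13932718e-01, 4.50697473e-02, 1.30360684e+00,
       3.30594521e-05, 1.43121274e+00]), 'qvel': array([-0.00043271, -0.00049261,  0.00157892,  0.0003751 ,  0.00028385,
        0.0005498 ]), 'tau': array([ 1.27160565e-03, -4.81725526e+01,  2.99244726e+01,  1.26820474e-02,
       -1.80061752e-04, -6.47037282e-06]), 'tcp_pos': array([0.18218822, 0.54489429, 0.23848448]), 'orientation': array([-2.63846228e-04,  1.60699019e-01,  9.87003103e-01, -7.94227075e-04]), 'wrist_force': array([-0.25820713,  0.02938498,  0.05632508]), 'ft_torque': array([-0.03261535,  0.00360585, -0.01348191]), 'grip_force': 0.0, 'finger_gap': 0.08556790199655134}
```

View pics/top0.png

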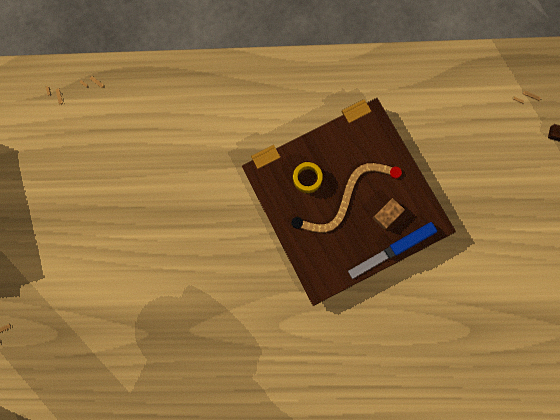

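View pics/side0.png

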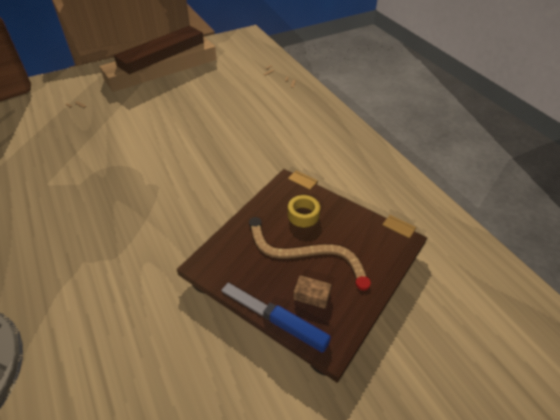

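The top view shows red at about (396,173) and black at (297,223), with panel corners at (377,98), (455,232), (314,305) and (243,165). In the side view red is at (363,284) and black at (255,222). The tape and block lie in the hollows, and the chisel is along +y.

```bash
cat > h.py <<'E'
import numpy as np,cv2
from scipy.optimize import least_squares
def proj(d,P):
    P=np.atleast_2d(P);T=d["camera_from_world"];c=P@T[:3,:3].T+T[:3,3];k=c@d["camera_matrix"].T;return k[:,:2]/k[:,2:]
def W(p,L):
    x,y,t=p;L=np.atleast_2d(L);c,s=np.cos(t),np.sin(t)
    return np.c_[x+c*L[:,0]-s*L[:,1],y+s*L[:,0]+c*L[:,1],L[:,2]]
xs=np.linspace(-.105,.105,4001);ys=.035*np.sin(np.pi*xs/.105)
s=np.r_[0,np.cumsum(np.hypot(np.diff(xs),np.diff(ys)))]
def line(n):
    u=np.linspace(0,s[-1],n);return np.c_[np.interp(u,s,xs),np.interp(u,s,ys),np.full(n,.044)]
E
python3 - <<'E'
from h import *
t=dict(np.load("top0.npz"));sd=dict(np.load("side0.npz"))
L=np.array([[-.105,0,.044],[.105,0,.044],[-.15,-.15,.038],[-.15,.15,.038],[.15,.15,.038],[.15,-.15,.038]])
ot=np.array([[396.5,173],[297,223.5],[377,98],[455,232],[314,305],[243,165]])
os_=np.array([[363,284],[255,222]])
f=lambda p:np.r_[proj(t,W(p,L))-ot,proj(sd,W(p,L[:2]))-os_].ravel()
b=min((least_squares(f,[.4,.0,a]) for a in np.arange(0,6.3,1)),key=lambda r:r.cost)
print(b.x,b.fun.reshape(-1,2).round(1));np.save("p.npy",b.x)
print(W(b.x,line(9)).round(4))
ims=[]
for d in(t,sd):
    I=cv2.resize(d["image"],None,fx=2,fy=2,interpolation=2)
    for q in proj(d,W(b.x,line(33))):cv2.circle(I,tuple(int(v) for v in q*2+.5),1,(255,0,0),-1)
    ims.append(I)
cv2.imwrite("pics/ov.png",np.hstack([ims[0][180:630,460:860],ims[1][330:780,390:790]]))
E
```

```text
[ 0.55844272 -0.07629831  2.02507273] [[-0.4 -0.6]
 [ 0.4 -1.2]
 [ 1.  -0.8]
 [ 1.7  0.2]
 [-1.   1.2]
 [-1.4  0.1]
 [-0.4 -0.5]
 [-0.4  0.7]]
[[ 0.6045 -0.1706  0.044 ]
 [ 0.6145 -0.1398  0.044 ]
 [ 0.6129 -0.1081  0.044 ]
 [ 0.5889 -0.0874  0.044 ]
 [ 0.5584 -0.0763  0.044 ]
 [ 0.528  -0.0652  0.044 ]
 [ 0.504  -0.0445  0.044 ]
 [ 0.5024 -0.0127  0.044 ]
 [ 0.5124  0.0181  0.044 ]]
```

View pics/ov.png

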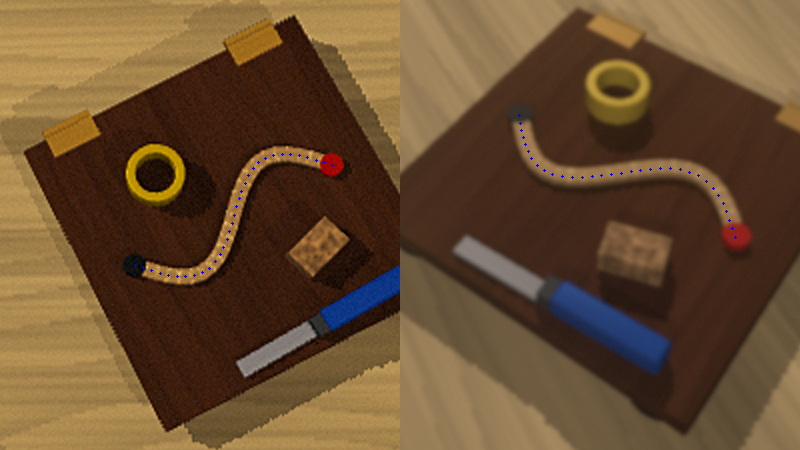

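The model overlay falls on the moulding in both views, with residuals of 1–2 px. I'll close the gripper and travel high to a point above the red button.

Emit:
apply_moves(moves=[4, -6.8, 0, 0, 0, 0, 8, -13.6, 0, 0, 0, 0, 16.9, -28.6, 0, 0, 0, 0, 16.9, -28.6, 0, 0, 0, 0, 16.9, -28.6, 0, 0, 0, 0, 16.9, -28.6, 0, 0, 0, 0, 16.9, -28.6, 0, 0, 0, 0, 16.9, -28.6, 0, 0, 0, 0, 16.9, -28.6, 0, 0, 0, 0, 16.9, -28.6, 0, 0, 0, 0, 16.9, -28.6, 0, 0, 0, 0, 16.9, -28.6, 0, 0, 0, 0, 16.9, -28.6, 0, 0, 0, 0, 16.9, -28.6, 0, 0, 0, 0, 16.9, -28.6, 0, 0, 0, 0, 16.9, -28.6, 0, 0, 0, 0, 16.9, -28.6, 0, 0, 0, 0, 16.9, -28.6, 0, 0, 0, 0, 16.9, -28.6, 0, 0, 0, 0, 16.9, -28.6, 0, 0, 0, 0], claw=0, newtons=20)

```text
clock: 1.77
tcp_pos: [0.6055, -0.1719, 0.2386]
orientation: [-0.0, 0.161, 0.987, 0.0]
wrist_force: [1.0, 0.3, 0.7]
finger_gap: 0.0
grip_force: 0.0
```

Emit:
apply_moves(moves=[0, 0, -1, 0, 0, 0, 0, 0, -2, 0, 0, 0, 0, 0, -3, 0, 0, 0, 0, 0, -4, 0, 0, 0, 0, 0, -5, 0, 0, 0, 0, 0, -5.7, 0, 0, 0, 0, 0, -6.2, 0, 0, 0, 0, 0, -6.2, 0, 0, 0, 0, 0, -6.2, 0, 0, 0, 0, 0, -6.2, 0, 0, 0])

```text
clock: 2.6
tcp_pos: [0.6054, -0.1698, 0.085]
orientation: [0.0, 0.161, 0.987, -0.0]
wrist_force: [0.3, 0.2, -0.4]
finger_gap: -0.0002
grip_force: 0.0
```

Run:
```python
from h import *
from workcell import status, vision
s=status.get_state();print(s["tcp_pos"],s["wrist_force"],s["clock"]);p=np.load("p.npy");o=[]
q=s["tcp_pos"]-[0,0,.008];red=W(p,[[-.105,0,.044]])
for n in("top","side"):
    d=vision.read_camera(n);a=proj(d,[q])[0];I=d["image"]
    x,y=a.astype(int);x=np.clip(x,65,494);y=np.clip(y,70,350);c=cv2.resize(I[y-70:y+70,x-65:x+65],None,fx=3,fy=3,interpolation=2)
    for P,col in((q,(0,255,0)),(red,(255,0,0))):
        u=(proj(d,P)[0]-[x-65,y-70])*3;cv2.circle(c,tuple(u.astype(int)),3,col,-1)
    o.append(c)
cv2.imwrite("pics/near.png",np.hstack(o))
```

```text
[ 0.6053598  -0.16984645  0.08504202] [ 0.27330402  0.24269019 -0.3972468 ] 2.6
```

View pics/near.png

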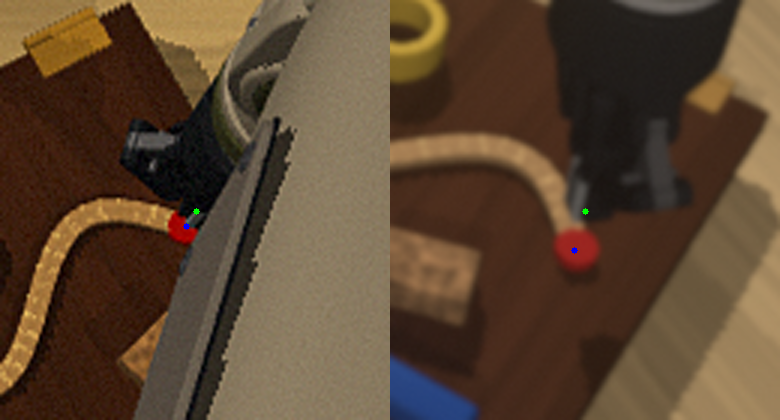

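The near view shows the closed tips about 30 mm above the red button, where the calibration puts them. The knuckles sit well above the tape and block. Now I'll lower gently and correct the small xy offset.

Emit:
apply_moves(moves=[0, 0, -0.4, 0, 0, 0, -0.03, -0.03, -0.8, 0, 0, 0, -0.03, -0.03, -1, 0, 0, 0, -0.03, -0.03, -1.1, 0, 0, 0, -0.03, -0.03, -1.1, 0, 0, 0, -0.03, -0.03, -1.1, 0, 0, 0])

```text
clock: 3.2
tcp_pos: [0.604, -0.1703, 0.0564]
orientation: [-0.0, 0.161, 0.987, 0.0]
wrist_force: [0.1, -0.3, 0.5]
finger_gap: 0.0002
grip_force: 0.0
```

```bash
python3 -c "
from workcell import status
s=status.get_state();print(s['tcp_pos'],s['wrist_force'],s['ft_torque'])"
```

```text
[ 0.60395536 -0.17032505  0.05644925] [ 0.12065    -0.26061527  0.50025934] [-0.04368466 -0.00602056  0.02008443]
```

Emit:
apply_moves(moves=[0, 0, -0.05, 0, 0, 0, 0, 0, -0.1, 0, 0, 0, 0, 0, -0.14, 0, 0, 0, 0, 0, -0.18, 0, 0, 0, 0, 0, -0.18, 0, 0, 0, 0, 0, -0.18, 0, 0, 0])

```text
clock: 3.7
tcp_pos: [0.6042, -0.1704, 0.0523]
orientation: [-0.0, 0.161, 0.987, 0.0]
wrist_force: [-0.5, -0.3, 0.1]
finger_gap: 0.0002
grip_force: 0.0
```

Emit:
apply_moves(moves=[0, 0, -0.02, 0, 0, 0, 0, 0, -0.04, 0, 0, 0, 0, 0, -0.04, 0, 0, 0])

```text
clock: 3.95
tcp_pos: [0.6043, -0.1705, 0.0518]
orientation: [0.0, 0.161, 0.987, -0.0]
wrist_force: [-1.4, 0.9, 4.1]
finger_gap: -0.0001
grip_force: 1.8
```

Emit:
apply_moves(moves=[0, 0, -0.03, 0, 0, 0, 0, 0, -0.05, 0, 0, 0, 0, 0, -0.05, 0, 0, 0, 0, 0, -0.05, 0, 0, 0])

```text
clock: 4.28
tcp_pos: [0.6043, -0.1705, 0.0507]
orientation: [0.0, 0.161, 0.987, -0.0]
wrist_force: [-2.0, 0.1, 6.8]
finger_gap: 0.0001
grip_force: 3.1
```

Run:
```python
from h import *
from workcell import status
s=status.get_state();print(s['tcp_pos'],s['wrist_force'])
w=W(np.load('p.npy'),line(41))
print(np.round((w-w[0])[:,:2]/.025,2).tolist())
```

```text
[ 0.6043042  -0.17046247  0.05073072] [-1.96259156  0.10018422  6.75748193]
[[0.0, 0.0], [0.09, 0.24], [0.18, 0.49], [0.26, 0.73], [0.33, 0.98], [0.4, 1.23], [0.45, 1.49], [0.47, 1.74], [0.47, 2.0], [0.43, 2.26], [0.34, 2.5], [0.2, 2.72], [0.03, 2.91], [-0.18, 3.07], [-0.4, 3.21], [-0.63, 3.33], [-0.86, 3.43], [-1.11, 3.53], [-1.35, 3.61], [-1.6, 3.7], [-1.84, 3.77], [-2.09, 3.85], [-2.34, 3.93], [-2.58, 4.02], [-2.82, 4.11], [-3.06, 4.22], [-3.29, 4.34], [-3.51, 4.47], [-3.71, 4.64], [-3.89, 4.83], [-4.02, 5.05], [-4.11, 5.29], [-4.16, 5.54], [-4.16, 5.8], [-4.13, 6.06], [-4.08, 6.32], [-4.02, 6.57], [-3.95, 6.82], [-3.86, 7.06], [-3.78, 7.3], [-3.69, 7.55]]
```

Contact is at 6.8 N on the red button. I'll start the stroke with a short stretch.

Emit:
apply_moves(moves=[0.04, 0.12, 0, 0, 0, 0, 0.09, 0.24, 0, 0, 0, 0, 0.14, 0.37, 0, 0, 0, 0, 0.18, 0.49, 0, 0, 0, 0, 0.22, 0.61, 0, 0, 0, 0, 0.26, 0.73, 0, 0, 0, 0, 0.3, 0.86, 0, 0, 0, 0, 0.33, 0.98, 0, 0, 0, 0])

```text
clock: 4.95
tcp_pos: [0.6134, -0.1475, 0.0511]
orientation: [0.001, 0.161, 0.987, -0.001]
wrist_force: [-0.7, -3.4, 5.4]
finger_gap: -0.0001
grip_force: 2.6
```

Emit:
apply_moves(moves=[0.04, 0.12, -0.01, 0, 0, 0, 0.07, 0.25, -0.01, 0, 0, 0, 0.1, 0.38, -0.01, 0, 0, 0, 0.12, 0.51, -0.01, 0, 0, 0, 0.13, 0.64, -0.01, 0, 0, 0, 0.14, 0.76, -0.01, 0, 0, 0, 0.14, 0.89, -0.01, 0, 0, 0, 0.14, 1.02, -0.01, 0, 0, 0, 0.12, 1.15, -0.01, 0, 0, 0, 0.1, 1.28, -0.01, 0, 0, 0, 0.06, 1.4, -0.01, 0, 0, 0, 0.01, 1.52, -0.01, 0, 0, 0, -0.06, 1.63, -0.01, 0, 0, 0, -0.13, 1.74, -0.01, 0, 0, 0, -0.21, 1.84, -0.01, 0, 0, 0, -0.3, 1.93, -0.01, 0, 0, 0, -0.4, 2.01, -0.01, 0, 0, 0, -0.51, 2.09, -0.01, 0, 0, 0, -0.62, 2.16, -0.01, 0, 0, 0, -0.73, 2.23, -0.01, 0, 0, 0])

```text
clock: 6.62
tcp_pos: [0.5964, -0.091, 0.0511]
orientation: [0.003, 0.161, 0.987, -0.0]
wrist_force: [2.8, -1.9, 4.3]
finger_gap: 0.0
grip_force: 2.6
```

Emit:
apply_moves(moves=[-0.11, 0.06, -0.01, 0, 0, 0, -0.23, 0.12, -0.02, 0, 0, 0, -0.35, 0.17, -0.03, 0, 0, 0, -0.46, 0.22, -0.03, 0, 0, 0, -0.59, 0.27, -0.03, 0, 0, 0, -0.71, 0.32, -0.03, 0, 0, 0, -0.83, 0.36, -0.03, 0, 0, 0, -0.95, 0.4, -0.03, 0, 0, 0, -1.08, 0.45, -0.03, 0, 0, 0, -1.2, 0.49, -0.03, 0, 0, 0, -1.32, 0.53, -0.03, 0, 0, 0, -1.44, 0.56, -0.03, 0, 0, 0, -1.57, 0.6, -0.03, 0, 0, 0, -1.69, 0.64, -0.03, 0, 0, 0, -1.82, 0.68, -0.03, 0, 0, 0, -1.94, 0.72, -0.03, 0, 0, 0, -2.06, 0.76, -0.03, 0, 0, 0, -2.18, 0.81, -0.03, 0, 0, 0, -2.3, 0.85, -0.03, 0, 0, 0, -2.42, 0.9, -0.03, 0, 0, 0])

```text
clock: 8.28
tcp_pos: [0.5368, -0.0685, 0.0508]
orientation: [0.003, 0.161, 0.987, -0.0]
wrist_force: [4.7, -2.3, 6.0]
finger_gap: 0.0
grip_force: 3.0
```

Emit:
apply_moves(moves=[-0.12, 0.05, 0, 0, 0, 0, -0.24, 0.11, 0, 0, 0, 0, -0.36, 0.17, 0, 0, 0, 0, -0.47, 0.23, 0, 0, 0, 0, -0.58, 0.29, 0, 0, 0, 0, -0.69, 0.36, 0, 0, 0, 0, -0.79, 0.44, 0, 0, 0, 0, -0.89, 0.53, 0, 0, 0, 0, -0.98, 0.62, 0, 0, 0, 0, -1.07, 0.72, 0, 0, 0, 0, -1.14, 0.83, 0, 0, 0, 0, -1.2, 0.94, 0, 0, 0, 0, -1.25, 1.06, 0, 0, 0, 0, -1.29, 1.18, 0, 0, 0, 0, -1.32, 1.3, 0, 0, 0, 0, -1.34, 1.43, 0, 0, 0, 0, -1.34, 1.56, 0, 0, 0, 0, -1.34, 1.69, 0, 0, 0, 0, -1.33, 1.82, 0, 0, 0, 0, -1.31, 1.95, 0, 0, 0, 0])

```text
clock: 9.95
tcp_pos: [0.5019, -0.0204, 0.0501]
orientation: [0.001, 0.161, 0.987, -0.002]
wrist_force: [-0.8, -5.0, 7.5]
finger_gap: 0.0004
grip_force: 3.9
```

Emit:
apply_moves(moves=[0.02, 0.13, 0.01, 0, 0, 0, 0.05, 0.26, 0.01, 0, 0, 0, 0.08, 0.38, 0.01, 0, 0, 0, 0.11, 0.51, 0.01, 0, 0, 0, 0.14, 0.63, 0.01, 0, 0, 0, 0.18, 0.76, 0.01, 0, 0, 0, 0.22, 0.88, 0.01, 0, 0, 0, 0.27, 1, 0.01, 0, 0, 0, 0.31, 1.12, 0.01, 0, 0, 0, 0.35, 1.24, 0.01, 0, 0, 0, 0.4, 1.37, 0.01, 0, 0, 0, 0.44, 1.49, 0.01, 0, 0, 0, 0.44, 1.49, 0.01, 0, 0, 0, 0.44, 1.49, 0.01, 0, 0, 0, 0.44, 1.49, 0.01, 0, 0, 0, 0.44, 1.49, 0.01, 0, 0, 0])

```text
clock: 11.28
tcp_pos: [0.5121, 0.0174, 0.05]
orientation: [0.0, 0.161, 0.987, -0.001]
wrist_force: [-1.3, -4.3, 7.0]
finger_gap: 0.0
grip_force: 3.9
```

Run:
```python
from workcell import status,vision
import cv2
s=status.get_state();print(s['tcp_pos'],s['wrist_force'],s['clock'])
I=vision.read_camera("side")["image"];cv2.imwrite("pics/end.png",cv2.resize(I[120:400,150:450],None,fx=2,fy=2))
```

```text
[0.51206446 0.01742926 0.04998937] [-1.299704   -4.2610575   6.95274315] 11.2833
```

View pics/end.png

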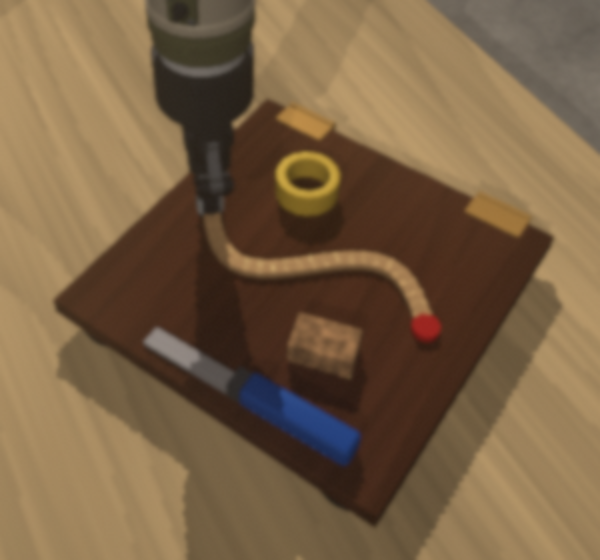

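The picture shows the tips on the black button at about (210,208), and the tape, block and chisel haven't moved. The force is 7 N and the tips are within 1 mm of the target, so I'll hand in.

```bash
python3 -c "
from workcell import job
print(job.hand_in())"
```

```text
the job is handed in; nothing more can be done
None
```

I ran the closed fingertips along the moulding from the red button to the black one and handed the job in with them resting there at about 7 N; the force was 4–8 N at every check, and the tape, block and chisel look unmoved (the hand-in gave no verdict).

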